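# Flip the inked printing block face down onto the paper

### The job

Print the block without ever gripping it: with the fingertips, push the red-inked wooden block along the bench until it butts against the right-hand edge (as the robot sees it) of the raised printing board, then work its outer side upward so that it tips up against that edge and flips over, to lie flat and inked face down on the sheet of paper on the board. Do not carry the block through the air or touch its wet red face, and leave everything else on the bench where it is.

Things in the scene. Friction and masses are not known exactly. Their poses are not given: they have to be found in the camera images.
- block: loose square wooden block, 100 x 100 x 24 mm with its inked plate, 0.13-0.2 kg. Origin: centre of its underside; z points out of the inked face (up at first), x, y along its sides. All four sides alike: upright from 13 to 21 mm above the underside, below that bevelled inward 8 mm, so a slanting fingertip gets under the edge. Starts flat on the bench 25-60 mm before the board, up to 10 degrees askew
- ink: the carved, red-inked plate fixed on the block, 94 x 94 x 3 mm, its top 24 mm above the block's underside, 3 mm inside the block's sides. Origin: centre of the plate's underside (21 mm along the block's z). Wet: not to be touched by the robot
- board: plywood printing board fixed on the bench, 210 mm deep (x), 220 mm wide (y), 17 mm high, with a square upright right-hand edge. Origin: middle of the foot of that edge, at bench height; x points level from the edge across the board (roughly towards the robot's left), y along the edge, z up. The white paper (150 x 200 mm, thin, fixed) covers x = 5 to 155 mm, y = -100 to 100 mm
- bottle: clear water bottle with white cap and red label, 64 mm across, 190 mm high, standing beside the board; origin: centre of its base. Bystander
- tape: roll of yellow tape lying flat, 90 mm across, 45 mm high; origin: centre of its base. Bystander
- mug: white mug, 80 mm across plus its handle, 90 mm high; origin: centre of its base. Bystander
- tin: ink tin with white lid and red band, 72 mm across, 50 mm high; origin: centre of its base. Bystander
- baren: round dark wooden rubbing pad with a knob, 100 mm across, 36 mm high; origin: centre of its base. Bystander
- gouge: carving tool with blue handle, 160 mm long (its x), 14 mm thick, lying on the far part of the board across it; origin: underside, 30 mm from the handle's middle towards the blade. Bystander
Not all that is in view belongs to the job. Of the things shaped like the block, the wooden one is meant.

How it is judged:
By the outcome, as a careful person would: the job done as asked, in the order asked, and still so for the second after the job is handed in, with the robot touching nothing.
It also fails if it takes over 58 s, if anything falls off the work surface, if the arm or the gripper's body presses on something with over 40 N, if the wrist force passes 120 N, or if a joint passes its speed limit or range.

### The arm

A 6-joint arm with a two-finger parallel gripper is mounted at the origin on the work surface. World frame = base frame: x ahead of the robot, y to its left, z up, the work surface at z = 0. Lengths are in m, angles in degrees, forces in N, time in s.
With the tool pointing down it reaches from about 0.35 to 0.875 m from the base axis. Payload 4.2 kg.
Tool frame: the origin (TCP) lies at the very end of the fingers, on their centre line; the grasp point (between the pads) lies 19 mm behind it (r.grip_point_offset is the distance from the TCP to the grasp point, in m); z points along the fingers, y is the line along which they close (so a half turn about z gives the same grasp; the last joint's range is limited). The gripper opens to 87 mm and grips with 3 to 60 N. Pads are 19 mm wide; open, the fingers measure 117 mm over their backs; the gripper's body (75 mm by 190 mm) begins 51 mm behind the grasp point.
Start: joints at [-59.668, 22.042, 0.453, 0, -68.411, -14.817], TCP at [0.167, -0.602, 0.223] pointing down, gripper open.
Joint ranges: [-179.83, 179.83], [-69.29, 118.12], [-61.27, 80.66], [-181.25, 117.63], [-171.15, -9.14], [-177.46, 177.46]. Speed limits (degrees/s): [159.86, 159.86, 180, 180, 180, 180].

### API

Orientations are given as a 3x3 rotation matrix whose columns are the frame's x, y, z axes.
In Python, from station import r, cams gives the robot as it stands. The module is installed in compiled form; this text tells all that it offers.
- The arm moves only by the shell command python3 -m handwheel 'ROWS'. ROWS is JSON, a list that holds one entry, the list of rows, each a list of 7 numbers: the turn, a rotation vector about the tool's x, y, z in units of 6 degrees (1.0 is 6 degrees), then the shift along the tool's x, y, z in m, then the finger opening in m, from 0 to 0.087. In form: [[[ax, ay, az, x, y, z, jaw], ...]]. A call has 1 to 12 rows; each row shifts and turns the commanded pose from where the row before left it, along the tool's axes as they then stand; what a row does not reach is not made up. A row lasts 1/10 s, in which the tool goes at most 50 mm and 8.59 degrees, less where a joint would pass 70% of its speed; a pose out of reach is approached as far as the arm can. A call with a gripper value outside its range is refused whole. The fingers move at their own pace and stop on an object; the grip force is fixed at half the most. Time passes only in rows, so rows that do not move let the fingers close. It gives the time, the measured TCP pose, the force, the opening and the grip force at its end, in the units of the state.
- r.sense(): the state, without advancing time (a new reading comes with each control period).
- cams.capture(name): name is "side" or "top"; returns the picture (420x560x3 uint8, red, green, blue); there is no depth.
- cams.get_calibration(name): a dict with "camera_matrix" (3x3 intrinsics, pixels), "rvec" (rotation vector, rad) and "tvec" (3), from world to camera coordinates, as OpenCV has them. Camera axes: x right, y down, z forward; pixel columns grow to the right and rows downward; lengths in m; the calibration is good to about 2 mm. A picture is of the moment at which its call begins. get_calibration takes no time and is no camera call.
- r.finish_job(): hands the job in; it is judged then, once.
The state is a dict: "time_s": time; "joints": joint angles; "joint_velocities": joint speeds; "effort": joint torques, N m; "tcp_pos": TCP position; "ee_rot": TCP orientation; "wrist_force": force on the tool from outside, world axes, zero at the start; "moment": the same for the moment, N m; "gripper_width": opening from 0.0 (shut) to 1.0 (fully open); "gripper_force": force on a finger pad.
Only numpy, scipy, OpenCV 4.12 (cv2) and the standard library are available. Lean on these libraries where they do the work, as an engineer would, in place of code of your own. Each camera call takes 0.05 s, during which the arm holds its last target. There are 200 camera calls.

## Working session

There is one attempt and no reset: what is moved stays moved. The work goes in short steps, Python scripts to look and compute and a shell command to move; the robot and the scene stay as the last step left them, time stands still between calls to the robot, and variables do not carry over. Pictures are saved under pics/ and viewed, at most 10 in all, crops included, and the job is handed in when it is done.

```bash
mkdir -p pics
python3 - <<'E'
from station import r,cams
import cv2
for n in("top","side"):
    cv2.imwrite(f"pics/{n}0.png",cams.capture(n)[:,:,::-1])
    c=cams.get_calibration(n);print(n,c)
s=r.sense();print(s["time_s"],s["tcp_pos"],s["ee_rot"],s["gripper_width"],r.grip_point_offset)
E
```

```text
top {'camera_matrix': array([[540.26902661,   0.        , 268.35057722],
       [  0.        , 540.26902661, 212.8669192 ],
       [  0.        ,   0.        ,   1.        ]]), 'rvec': array([ 2.1133185 , -2.16618931,  0.15038864]), 'tvec': array([-0.00759982,  0.555086  ,  1.61124005])}
side {'camera_matrix': array([[407.56868646,   0.        , 278.33472399],
       [  0.        , 407.56868646, 212.77237404],
       [  0.        ,   0.        ,   1.        ]]), 'rvec': array([ 1.06076756, -2.3779445 ,  1.08502215]), 'tvec': array([0.3631949 , 0.32993915, 0.77280701])}
0.1 [ 0.16706572 -0.60170291  0.22156532] [[-9.63597893e-01 -2.67355021e-01 -6.27865247e-04]
 [-2.67355737e-01  9.63596091e-01  1.86659895e-03]
 [ 1.05963896e-04  1.96651419e-03 -9.99998061e-01]] 1.0024544875391734 0.0187
```

View pics/top0.png

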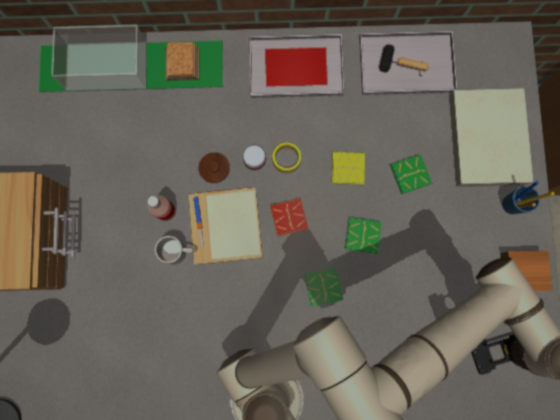

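View pics/side0.png

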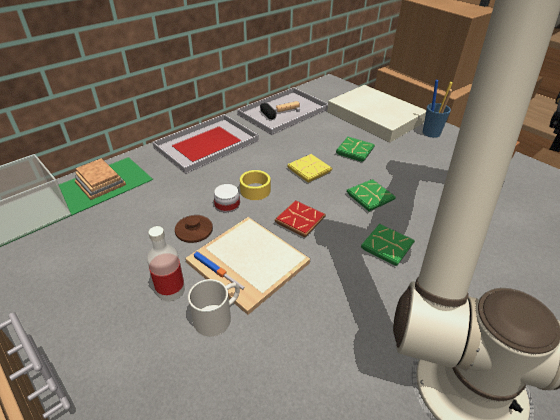

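The top view shows the red block at (290,217). The board is on its left, with its right edge from about (256,189) to (261,260). The green and yellow decoys lie to the right.

```bash
cat > h.py <<'E'
from station import r,cams
import cv2,numpy as np
def back(n,uv,z):
    c=cams.get_calibration(n);R=cv2.Rodrigues(c["rvec"])[0];K=c["camera_matrix"]
    uv=np.atleast_2d(np.asarray(uv,float));o=-R.T@c["tvec"]
    d=(R.T@np.linalg.inv(K)@np.c_[uv,np.ones(len(uv))].T).T
    return o+d*((z-o[2])/d[:,2])[:,None]
def proj(n,P):
    c=cams.get_calibration(n);return cv2.projectPoints(np.asarray(P,float),c["rvec"],c["tvec"],c["camera_matrix"],None)[0][:,0]
def crop(n,box,name,s):
    im=cams.capture(n)[:,:,::-1];a,b,c,d=box
    cv2.imwrite("pics/"+name,cv2.resize(im[b:d,a:c],None,fx=s,fy=s,interpolation=cv2.INTER_CUBIC))
E
python3 - <<'E'
from h import *
np.set_printoptions(precision=4,suppress=True)
for n,box in(("top",(265,190,315,245)),("side",(270,195,330,240))):
    im=cv2.imread(f"pics/{n}0.png").astype(int)
    m=((im[:,:,2]>90)&(im[:,:,1]<0.5*im[:,:,2])).astype(np.uint8)
    k=np.zeros_like(m);k[box[1]:box[3],box[0]:box[2]]=1;m*=k
    m=cv2.morphologyEx(m,cv2.MORPH_CLOSE,np.ones((5,5)))
    pts=np.argwhere(m)[:,::-1]
    P=back(n,pts,0.024)[:,:2]
    (c,s,a)=cv2.minAreaRect((P*1000).astype(np.float32));print(n,c,s,a,P.mean(0))
im=cv2.imread("pics/top0.png")
# board corners
print(back("top",[[256,189],[261.5,259.5],[190,193],[195,263]],0.017))
cv2.imwrite("pics/c1.png",cv2.resize(im[180:270,185:315],None,fx=6,fy=6,interpolation=cv2.INTER_CUBIC))
E
```

```text
top (544.553466796875, -83.00043487548828) (93.72816467285156, 92.41069793701172) 11.988956451416016 [ 0.5441 -0.083 ]
side (541.0811767578125, -79.93186950683594) (94.6513671875, 94.48518371582031) 11.795069694519043 [ 0.5405 -0.0789]
[[0.6348 0.0157 0.017 ]
 [0.4144 0.0033 0.017 ]
 [0.6274 0.2223 0.017 ]
 [0.4087 0.2074 0.017 ]]
```

View pics/c1.png

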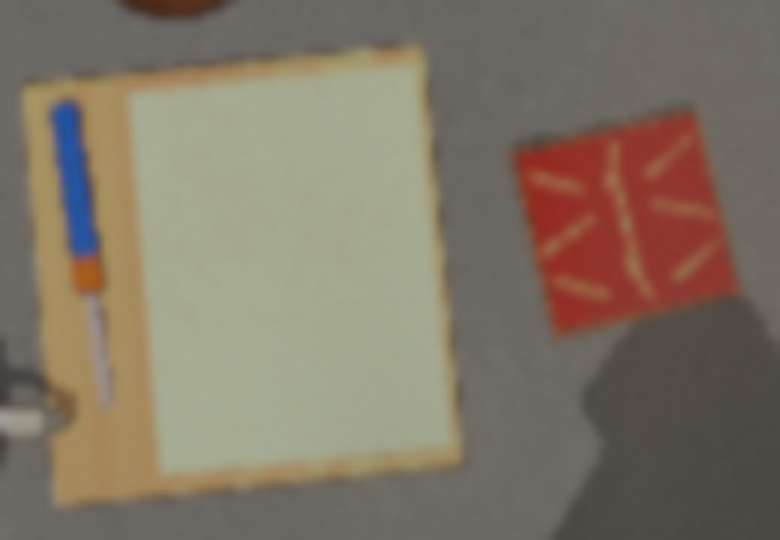

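The crop shows the board's right edge as sharp and the block askew by about 7° to it, with its ink edges clear. Next I'll fit the edge precisely and plan the approach.

```bash
cat >> h.py <<'E'
def st():
    s=r.sense();return s,np.array(s["tcp_pos"]),np.array(s["ee_rot"])
E
python3 - <<'E'
from h import *
np.set_printoptions(precision=4,suppress=True)
im=cv2.imread("pics/top0.png").astype(float)
pts=[]
for v in range(195,253):
    row=im[v,245:272].sum(1); k=np.argmin(np.diff(cv2.GaussianBlur(row[:,None],(1,3),0).ravel()))
    pts.append([245+k+.5,v])
P=back("top",pts,0.017)[:,:2]
vx,vy,x0,y0=cv2.fitLine((P).astype(np.float32),cv2.DIST_HUBER,0,.001,.001).ravel()
if vx<0: vx,vy=-vx,-vy
e=np.array([vx,vy]);n=np.array([-vy,vx])
print("edge ang",np.degrees(np.arctan2(vy,vx)),"point",x0,y0,"resid",np.std((P-[x0,y0])@n))
foot=np.array([x0,y0]);foot=foot+e*((0.5255-foot[0])/e[0]);print("origin",foot,"n",n)
c=np.array([.543,-.0815]);print("block in board: x,along",(c-foot)@n,(c-foot)@e)
print("greens",back("top",[[363,235],[324,288]],.024))
E
```

```text
edge ang 3.921825 point 0.5261894 0.012295874 resid 0.001383192532829637
origin [0.5255 0.0122] n [-0.0684  0.9977]
block in board: x,along -0.09472600024280939 0.0110470542436111
greens [[ 0.4813 -0.3097  0.024 ]
 [ 0.3233 -0.184   0.024 ]]
```

```bash
python3 -m handwheel '[[[0,0,-1.3,0,0,0,0.05],[0,0,-1.3,0,0,0,0.05],[0,0,-1.3,0,0,0,0.05],[0,0,-1.3,0,0,0,0.05],[0,0,-1.3,0,0,0,0.05],[0,0,-1.3,0,0,0,0.05],[0,0,-1.3,0,0,0,0.05],[0,0,-1.3,0,0,0,0.05],[0,0,-1.3,0,0,0,0.05],[0,0,-1.3,0,0,0,0.05],[0,0,0,0,0,0,0.05]]]'
```

```text
time_s: 1.2
tcp_pos: [0.1671, -0.6019, 0.222]
ee_rot: [[0.061, -0.998, -0.0], [-0.998, -0.061, 0.001], [-0.001, 0.0, -1.0]]
wrist_force: [0.3, -0.0, -0.4]
gripper_width: 0.574
gripper_force: 0.0
```

```bash
python3 -m handwheel '[[[0,0,-0.07,-0.029,-0.029,0,0.05],[0,0,0,-0.029,-0.029,0,0.05],[0,0,0,-0.029,-0.029,0,0.05],[0,0,0,-0.029,-0.029,0,0.05],[0,0,0,-0.029,-0.029,0,0.05],[0,0,0,-0.029,-0.029,0,0.05],[0,0,0,-0.029,-0.029,0,0.05],[0,0,0,-0.029,-0.029,0,0.05],[0,0,0,-0.029,-0.029,0,0.05],[0,0,0,-0.029,-0.029,0,0.05],[0,0,0,-0.029,-0.029,0,0.05],[0,0,0,-0.029,-0.029,0,0.05]]]'; python3 -m handwheel '[[[0,0,0,-0.02,-0.02,0.03,0.05],[0,0,0,-0.02,-0.02,0.03,0.05],[0,0,0,-0.01,-0.01,0.03,0.05],[0,-1.1,0,0,0,0,0.05],[0,-1.1,0,0,0,0,0.05],[0,-1.13,0,0,0,0,0.05],[0,0,0,0,0,0,0.05],[0,0,0,0,0,0,0.05]]]'
```

```text
time_s: 2.4
tcp_pos: [0.4915, -0.2298, 0.2225]
ee_rot: [[0.065, -0.998, -0.0], [-0.998, -0.065, 0.0], [-0.0, 0.0, -1.0]]
wrist_force: [0.5, -0.6, 0.0]
gripper_width: 0.577
gripper_force: 0.0
time_s: 3.2
tcp_pos: [0.5369, -0.1788, 0.1319]
ee_rot: [[0.061, -0.998, -0.024], [-0.938, -0.065, 0.34], [-0.341, 0.002, -0.94]]
wrist_force: [0.4, 0.3, -0.4]
gripper_width: 0.574
gripper_force: 0.0
```

```bash
python3 -m handwheel '[[[0,0,0,0.0117,-0.004,0.0313,0.05],[0,0,0,0.0117,-0.004,0.0313,0.05],[0,0,0,0.0117,-0.004,0.0313,0.05],[0,0,0,0.0034,0,0.0094,0.05],[0,0,0,0.0034,0,0.0094,0.05],[0,0,0,0,0,0,0.05],[0,0,0,0,0,0,0.05]]]'; python3 -c "
from h import *
crop('side',(230,150,370,255),'s1.png',5.5)"
```

```text
time_s: 3.9
tcp_pos: [0.55, -0.1782, 0.0137]
ee_rot: [[0.066, -0.998, -0.022], [-0.938, -0.069, 0.34], [-0.34, -0.002, -0.94]]
wrist_force: [0.1, -0.3, 0.4]
gripper_width: 0.574
gripper_force: 0.0
```

View pics/s1.png

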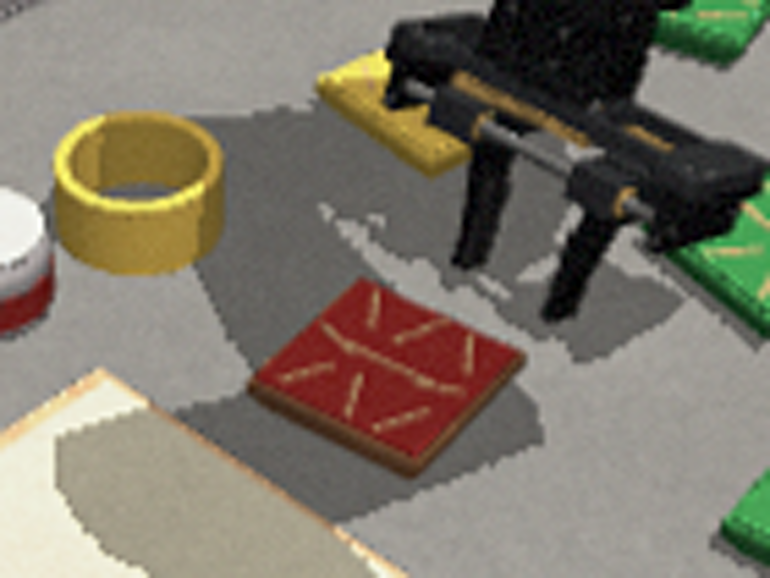

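```bash
python3 -m handwheel '[[[0,0,0,0.0026,0,0.0077,0.05],[0,0,0,0,0,0,0.05],[0,0,0,-0.0056,0,0.002,0.05],[0,0,0,-0.0056,0,0.002,0.05],[0,0,0,-0.0056,0,0.002,0.05],[0,0,0,-0.0056,0,0.002,0.05],[0,0,0,-0.0056,0,0.002,0.05],[0,0,0,-0.0056,0,0.002,0.05],[0,0,0,-0.0056,0,0.002,0.05],[0,0,0,-0.0056,0,0.002,0.05],[0,0,0,-0.0056,0,0.002,0.05],[0,0,0,-0.0056,0,0.002,0.05]]]'
```

```text
time_s: 5.15
tcp_pos: [0.5453, -0.1181, 0.0045]
ee_rot: [[0.064, -0.998, -0.023], [-0.938, -0.068, 0.341], [-0.342, -0.0, -0.94]]
wrist_force: [-0.4, -1.3, -0.6]
gripper_width: 0.573
gripper_force: 0.5
```

```bash
python3 -m handwheel '[[[0,0,0,-0.0042,0,0.0010,0.05],[0,0,0,-0.0038,0,0.0013,0.05],[0,0,0,-0.0038,0,0.0013,0.05],[0,0,0,-0.0038,0,0.0013,0.05],[0,0,0,-0.0038,0,0.0013,0.05],[0,0,0,-0.0019,0,0.0007,0.05],[0,0,0,0,0,0,0.05]]]';python3 -m handwheel '[[[0,0,0,-0.0019,0,0.0007,0.05],[0,0,0,0,0,0,0.05]]]'; python3 -c "
from h import *
crop('side',(230,150,370,255),'s2.png',5.5)"
```

```text
time_s: 5.85
tcp_pos: [0.5438, -0.0961, 0.0054]
ee_rot: [[0.065, -0.998, -0.023], [-0.938, -0.069, 0.341], [-0.341, -0.0, -0.94]]
wrist_force: [0.4, 0.1, -1.3]
gripper_width: 0.573
gripper_force: 0.4
time_s: 6.05
tcp_pos: [0.5442, -0.0956, 0.0055]
ee_rot: [[0.066, -0.998, -0.022], [-0.938, -0.069, 0.338], [-0.339, -0.002, -0.941]]
wrist_force: [0.5, -5.5, -0.7]
gripper_width: 0.57
gripper_force: 2.6
```

View pics/s2.png

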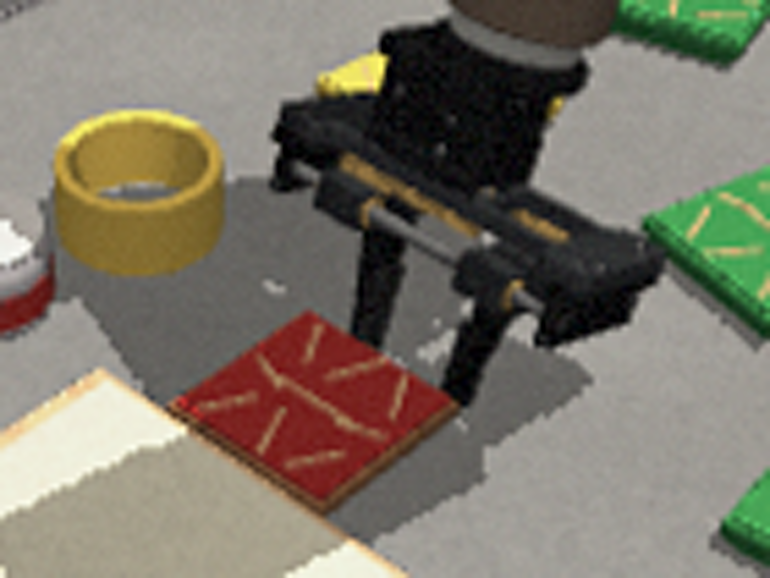

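The block is now square and butted against the board edge: ink corners at crop (175,405), (325,512), (310,312) and (460,405). The fingers are at (365,340) and (460,395), which looks slightly off-centre.

Run:
```python
from h import *
c=np.array([[175,405],[325,512],[310,312],[460,405],[318,408]])/5.5+[230,150]
P=back("side",c,.022)[:,:2];f=np.array([.5255,.0122]);n=np.array([-.0684,.9977]);e=np.array([.9977,.0684])
print(np.c_[P,(P-f)@n,(P-f)@e].round(4)); t=st()[1][:2]; print((t-f)@n,(t-f)@e)
```

```text
[[ 0.5873  0.0156 -0.0009  0.0619]
 [ 0.488   0.0109  0.0013 -0.0375]
 [ 0.5946 -0.0799 -0.0966  0.0627]
 [ 0.4971 -0.087  -0.097  -0.0351]
 [ 0.5406 -0.0344 -0.0475  0.0118]]
-0.10886640601559391 0.011286242227854643
```

```bash
python3 -m handwheel '[[[0,0,0,0.0047,0,-0.0017,0.05],[0,1.0,0,0,0,0,0.05],[0,1.0,0,0,0,0,0.05],[0,0,0,0.0004,0,0.0025,0.05],[0,0,0,0,0,0,0.05],[0,0,0,-0.003,0,0.0004,0.05],[0,0,0,-0.002,0,0.0003,0.05],[0,0,0,0,0,0,0.05]]]';python3 -m handwheel '[[[0,0,0,-0.0015,0,0.0002,0.05],[0,0,0,0,0,0,0.05]]]'
```

```text
time_s: 6.9
tcp_pos: [0.5438, -0.0965, 0.0028]
ee_rot: [[0.068, -0.998, -0.009], [-0.988, -0.068, 0.137], [-0.137, -0.0, -0.991]]
wrist_force: [-0.0, -6.7, 0.6]
gripper_width: 0.574
gripper_force: 3.5
time_s: 7.1
tcp_pos: [0.5438, -0.0964, 0.0028]
ee_rot: [[0.068, -0.998, -0.009], [-0.988, -0.069, 0.135], [-0.136, -0.0, -0.991]]
wrist_force: [-0.4, -12.0, -1.8]
gripper_width: 0.576
gripper_force: 5.9
```

```bash
python3 -m handwheel '[[[0,0,0,-0.0006,0,-0.004,0.05],[0,0,0,-0.0007,0,-0.004,0.05],[0,0,0,0,0,0,0.05]]]'; python3 -m handwheel '[[[0,0,0,-0.0008,0,-0.004,0.05],[0,0,0,-0.0008,0,-0.004,0.05],[0,0,0,0,0,0,0.05]]]'; python3 -c "
from h import *
crop('side',(230,150,370,255),'s3.png',5.5)"
```

```text
time_s: 7.4
tcp_pos: [0.5437, -0.0962, 0.0114]
ee_rot: [[0.068, -0.998, -0.009], [-0.988, -0.068, 0.136], [-0.136, -0.001, -0.991]]
wrist_force: [-0.2, -12.0, -0.5]
gripper_width: 0.577
gripper_force: 5.7
time_s: 7.7
tcp_pos: [0.5437, -0.0954, 0.0197]
ee_rot: [[0.068, -0.998, -0.009], [-0.988, -0.068, 0.136], [-0.136, -0.001, -0.991]]
wrist_force: [-1.0, -10.4, 0.5]
gripper_width: 0.581
gripper_force: 5.1
```

View pics/s3.png

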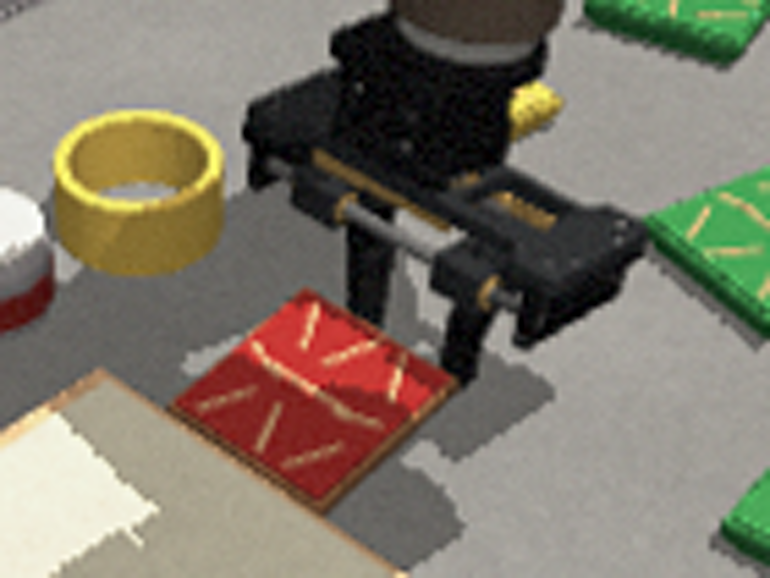

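The block is tipping: its outer ink corners rose from crop (310,312) and (460,405) to (310,290) and (460,382), and its inner side is still against the board edge. I'll continue along the arc.

```bash
python3 -m handwheel '[[[0,0,0,-0.0015,0,-0.0041,0.05],[0,0,0,-0.0015,0,-0.0041,0.05],[0,0,0,-0.0015,0,-0.0041,0.05],[0,0,0,-0.0015,0,-0.0041,0.05],[0,0,0,0,0,0,0.05]]]'
```

```text
time_s: 8.25
tcp_pos: [0.5434, -0.0917, 0.0371]
ee_rot: [[0.068, -0.998, -0.009], [-0.988, -0.069, 0.136], [-0.136, -0.0, -0.991]]
wrist_force: [-1.5, -9.8, 1.8]
gripper_width: 0.57
gripper_force: 4.9
```

```bash
python3 -m handwheel '[[[0,0,0,-0.0021,0,-0.0027,0.05],[0,0,0,-0.0021,0,-0.0027,0.05],[0,0,0,-0.0021,0,-0.0027,0.05],[0,0,0,-0.0021,0,-0.0027,0.05],[0,0,0,0,0,0,0.05]]]'
```

```text
time_s: 8.75
tcp_pos: [0.5431, -0.0869, 0.0498]
ee_rot: [[0.069, -0.998, -0.009], [-0.989, -0.07, 0.133], [-0.133, -0.001, -0.991]]
wrist_force: [-1.4, -18.0, 5.3]
gripper_width: 0.575
gripper_force: 8.2
```

```bash
python3 -m handwheel '[[[0,0,0,-0.002,0,-0.0036,0.05],[0,0,0,-0.002,0,-0.0036,0.05],[0,0,0,-0.002,0,-0.0036,0.05],[0,0,0,-0.002,0,-0.0036,0.05],[0,0,0,-0.002,0,-0.0036,0.05],[0,0,0,0,0,0,0.05]]]'
```

```text
time_s: 9.35
tcp_pos: [0.5425, -0.077, 0.0686]
ee_rot: [[0.068, -0.998, -0.009], [-0.988, -0.068, 0.136], [-0.137, -0.001, -0.991]]
wrist_force: [-1.8, -7.8, 4.3]
gripper_width: 0.575
gripper_force: 4.4
```

```bash
python3 -m handwheel '[[[0,0,0,-0.0029,0,-0.0029,0.05],[0,0,0,-0.0029,0,-0.0029,0.05],[0,0,0,-0.0029,0,-0.0028,0.05],[0,0,0,-0.0029,0,-0.0028,0.05],[0,0,0,0,0,0,0.05]]]'; python3 -c "
from h import *
crop('side',(230,150,370,255),'s4.png',5.5)"
```

```text
time_s: 9.85
tcp_pos: [0.5417, -0.0666, 0.0816]
ee_rot: [[0.068, -0.998, -0.009], [-0.988, -0.068, 0.137], [-0.137, -0.001, -0.991]]
wrist_force: [-1.7, -6.2, 4.3]
gripper_width: 0.573
gripper_force: 3.8
```

View pics/s4.png

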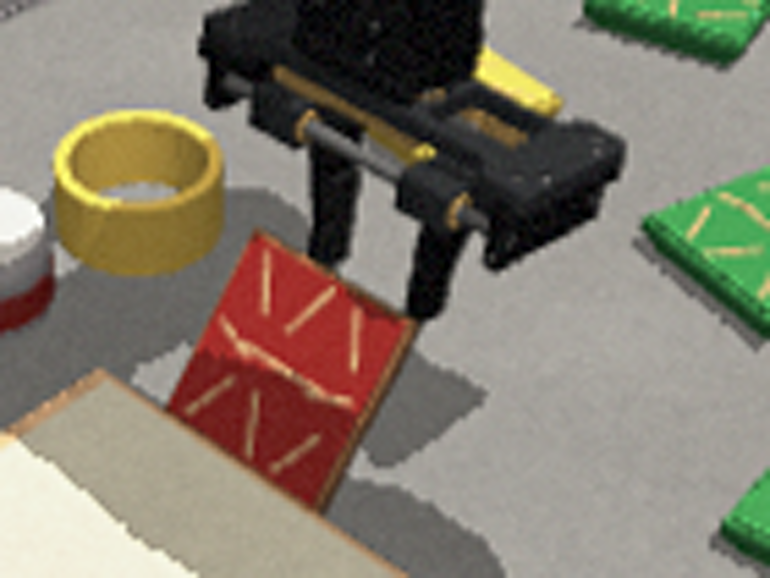

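The block is at about 50°, hinged cleanly on the board edge, with the fingers behind its top edge at crop (330,255) and (425,310). Nothing is touching the ink.

```bash
python3 -m handwheel '[[[0,0,0,-0.0034,0,-0.0023,0.05],[0,0,0,-0.0034,0,-0.0023,0.05],[0,0,0,-0.0034,0,-0.0023,0.05],[0,0,0,-0.0034,0,-0.0023,0.05],[0,0,0,0,0,0,0.05]]]';python3 -m handwheel '[[[0,0,0,-0.0037,0,-0.0017,0.05],[0,0,0,-0.0037,0,-0.0017,0.05],[0,0,0,-0.0037,0,-0.0017,0.05],[0,0,0,-0.0037,0,-0.0017,0.05],[0,0,0,0,0,0,0.05]]]'
```

```text
time_s: 10.4
tcp_pos: [0.5409, -0.0539, 0.0926]
ee_rot: [[0.068, -0.998, -0.009], [-0.988, -0.068, 0.138], [-0.138, -0.001, -0.99]]
wrist_force: [-1.6, -5.0, 6.7]
gripper_width: 0.578
gripper_force: 3.5
time_s: 10.9
tcp_pos: [0.5398, -0.0397, 0.1012]
ee_rot: [[0.067, -0.998, -0.009], [-0.988, -0.068, 0.138], [-0.139, -0.0, -0.99]]
wrist_force: [-0.9, -3.7, 5.2]
gripper_width: 0.572
gripper_force: 3.0
```

```bash
python3 -m handwheel '[[[0,0,0,-0.004,0,-0.001,0.05],[0,0,0,-0.004,0,-0.001,0.05],[0,0,0,-0.004,0,-0.001,0.05],[0,0,0,-0.004,0,-0.001,0.05],[0,0,0,0,0,0,0.05]]]';python3 -m handwheel '[[[0,0,0,-0.0041,0,-0.0003,0.05],[0,0,0,-0.0041,0,-0.0003,0.05],[0,0,0,-0.0041,0,-0.0003,0.05],[0,0,0,0,0,0,0.05]]]'; python3 -c "
from h import *
crop('side',(230,150,370,255),'s5.png',5.5)"
```

```text
time_s: 11.4
tcp_pos: [0.5386, -0.0241, 0.1074]
ee_rot: [[0.067, -0.998, -0.009], [-0.988, -0.068, 0.139], [-0.139, 0.0, -0.99]]
wrist_force: [-1.3, -1.5, 6.9]
gripper_width: 0.575
gripper_force: 3.0
time_s: 11.8
tcp_pos: [0.5377, -0.0119, 0.1101]
ee_rot: [[0.067, -0.998, -0.01], [-0.988, -0.068, 0.139], [-0.139, 0.0, -0.99]]
wrist_force: [-2.8, -1.8, 6.5]
gripper_width: 0.574
gripper_force: 3.4
```

View pics/s5.png

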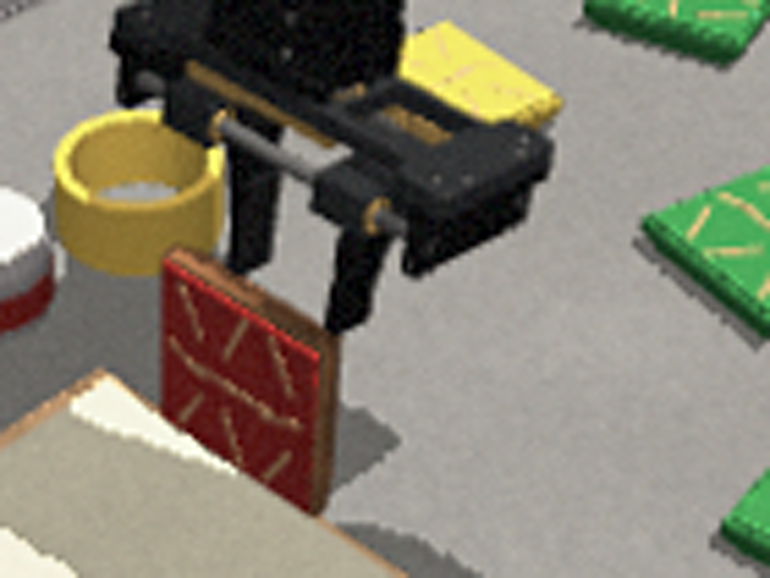

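```bash
python3 -m handwheel '[[[0,0,0,-0.004,0,0.0003,0.05],[0,0,0,-0.004,0,0.0003,0.05],[0,0,0,-0.004,0,0.0003,0.05],[0,0,0,0,0,0,0.05]]]';python3 -m handwheel '[[[0,0,0,-0.004,0,0.0005,0.05],[0,0,0,-0.004,0,0.0005,0.05],[0,0,0,-0.004,0,0.0006,0.05],[0,0,0,0,0,0,0.05]]]'; python3 -c "
from h import *
crop('side',(230,150,370,255),'s6.png',5.5)"
```

```text
time_s: 12.25
tcp_pos: [0.5369, 0.0002, 0.1115]
ee_rot: [[0.068, -0.998, -0.01], [-0.988, -0.068, 0.139], [-0.139, 0.0, -0.99]]
wrist_force: [-4.2, -1.0, 10.2]
gripper_width: 0.573
gripper_force: 4.9
time_s: 12.65
tcp_pos: [0.536, 0.0127, 0.1116]
ee_rot: [[0.067, -0.998, -0.01], [-0.988, -0.068, 0.14], [-0.14, 0.0, -0.99]]
wrist_force: [-4.4, 0.3, 11.5]
gripper_width: 0.573
gripper_force: 5.1
```

View pics/s6.png

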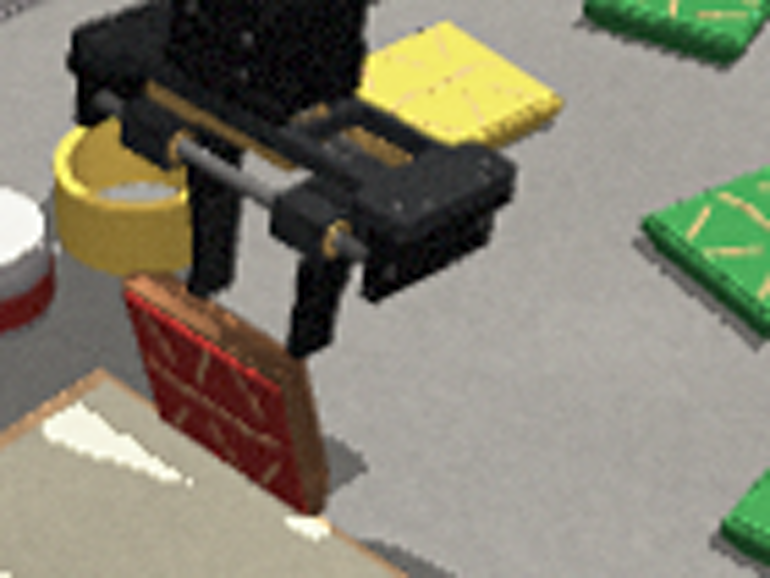

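The block is at about 103°, past vertical, with the fingers on the upper rear edge at crop (210,290) and (310,350). I'll keep going horizontally and let it fall over.

```bash
python3 -m handwheel '[[[0,0,0,-0.004,0,0.0005,0.05],[0,0,0,-0.004,0,0.0005,0.05],[0,0,0,-0.004,0,0.0005,0.05],[0,0,0,-0.004,0,0.0005,0.05],[0,0,0,-0.004,0,0.0005,0.05],[0,0,0,-0.004,0,0.0005,0.05],[0,0,0,0,0,0,0.05],[0,0,0,0,0,0,0.05],[0,0,0,0,0,0,0.05]]]'; python3 -c "
from h import *
crop('side',(190,150,330,255),'s7.png',5.5)"
```

```text
time_s: 13.6
tcp_pos: [0.5344, 0.0369, 0.1098]
ee_rot: [[0.068, -0.998, -0.01], [-0.988, -0.069, 0.138], [-0.139, 0.0, -0.99]]
wrist_force: [0.8, -0.5, 0.3]
gripper_width: 0.571
gripper_force: 0.0
```

View pics/s7.png

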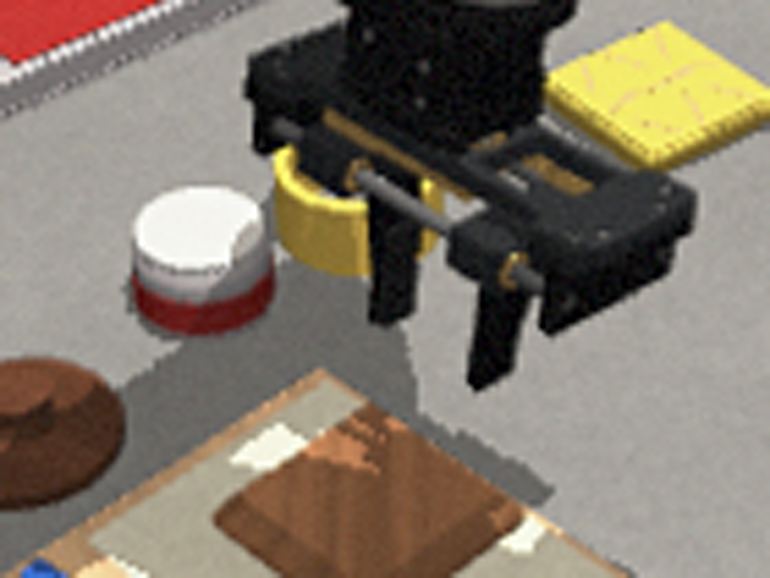

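The block has landed flat on the paper, wood side up, with its edge running along the board edge. I'll retract the arm and check the placement numerically.

```bash
python3 -m handwheel '[[[0,0,0,0.01,0,-0.03,0.05],[0,0,0,0.01,0,-0.03,0.05],[0,0,0,0.03,0,-0.03,0.05],[0,0,0,0.04,0,-0.01,0.05],[0,0,0,0.04,0,0,0.05],[0,0,0,0.04,0,0,0.05],[0,0,0,0.04,0,0,0.05],[0,0,0,0,0,0,0.05],[0,0,0,0,0,0,0.05]]]'
python3 - <<'E'
from h import *
np.set_printoptions(precision=4,suppress=True)
f=np.array([.5255,.0122]);n=np.array([-.0684,.9977]);e=np.array([.9977,.0684])
def tob(P):return np.c_[(P-f)@n,(P-f)@e]
for k,z in (("top",.017+.011),("side",.017+.011)):
    im=cams.capture(k)[:,:,::-1]
    cv2.imwrite(f"pics/end_{k}.png",im)
    # expected outline
    g=[f+n*x+e*y for x,y in((.054,.0115),)]
    u=proj(k,[[*g[0],z]])[0]
    hsv=cv2.cvtColor(im,cv2.COLOR_BGR2HSV).astype(int)
    o=hsv[int(u[1]),int(u[0])];print(k,"centre px",u,"hsv",o)
    m=((abs(hsv[...,0]-o[0])<8)&(hsv[...,1]>100)&(hsv[...,2]<o[2]+45)).astype(np.uint8)
    m=cv2.morphologyEx(m,cv2.MORPH_OPEN,np.ones((3,3)))
    _,lab,s,_=cv2.connectedComponentsWithStats(m);l=lab[int(u[1]),int(u[0])];print(s[l])
    q=np.argwhere(lab==l)[:,::-1]
    b=tob(back(k,q,z)[:,:2]);print(cv2.minAreaRect((b*1000).astype(np.float32)),b.min(0),b.max(0))
s=r.sense();print(s["time_s"],s["tcp_pos"],s["wrist_force"])
E
```

```text
time_s: 14.55
tcp_pos: [0.5492, -0.1852, 0.1792]
ee_rot: [[0.066, -0.998, -0.01], [-0.988, -0.066, 0.139], [-0.139, 0.001, -0.99]]
wrist_force: [-1.0, 0.7, -0.3]
gripper_width: 0.573
gripper_force: 0.0
top centre px [239.932  221.1217] hsv [ 13 152 121]
[222 203  33  33 954]
((59.05116271972656, 18.464792251586914), (95.75582885742188, 95.30860900878906), 89.87722778320312) [ 0.0114 -0.0294] [0.1068 0.0664]
side centre px [260.2625 242.2784] hsv [ 12 146 166]
[ 229  224   56   41 1268]
((62.63574981689453, 15.554420471191406), (104.30226135253906, 105.34983825683594), 89.12642669677734) [ 0.0095 -0.0363] [0.1155 0.068 ]
14.65 [ 0.5496 -0.1838  0.1798] [-0.1502  0.782   0.2434]
```

```bash
python3 -c "
from station import r
print(r.finish_job())"
```

```text
the job is handed in; nothing more can be done
None
```

The block was pushed against the board edge and tipped over it without being gripped; it lies flat, ink down and fully on the paper. I handed the job in at 14.7 s with the arm clear, and the hand-in gave no verdict.

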